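# Flip the ghee pot open and slide the bowl up to it

## Robot

A 7-joint arm with a two-finger parallel gripper is mounted at the origin on the work surface. World frame = base frame: x ahead of the robot, y to its left, z up, the work surface at z = 0. Lengths are in m, angles in degrees, forces in N, time in s.
With the tool pointing down it reaches from about 0.425 to 0.825 m from the base axis. Payload 3.6 kg.
Tool frame: the origin (TCP) lies midway between the tips of the shut fingers; the grasp point (between the pads) lies 19 mm behind it; x points along the fingers, y is the direction in which the jaws open and shut, and the axes are right-handed (so a half turn about x gives the same grasp; the last joint's range is limited). The gripper opens to 93 mm and grips with 3 to 60 N. Pads are 15 mm wide; open, the fingers measure 128 mm over their backs; the gripper's body (75 mm by 188 mm) begins 65 mm behind the grasp point.
Start: joints at [68.039, 35.231, -0.722, 81.555, 0.464, 63.22, -2.315], TCP at [0.227, -0.609, 0.219] pointing down, gripper open.
Joint ranges: [-178.69, 178.69], [-17.37, 117.87], [-77.05, 75.6], [15.02, 138.74], [-78.02, 258.01], [0.78, 113.62], [-162.83, 162.83]. Speed limits (degrees/s): [159.86, 159.86, 180, 180, 180, 180, 180].

## Interface

Orientations are given as a 3x3 rotation matrix whose columns are the frame's x, y, z axes.
In Python, from plant import sense, grab_frame, job_done gives the robot as it stands.
- The arm moves only by the tool arm_command, never from a script. Its arguments are lists of equal length, an entry for each row: "linear": the shift along the world's x, y, z in cm, a list of three; "angular": the turn, a rotation vector about the world's x, y, z in degrees, a list of three. In form: {"linear": [[tx, ty, tz], ...], "angular": [[ax, ay, az], ...]}. A call has 1 to 10 rows; each row shifts and turns the commanded pose from where the row before left it; what a row does not reach is not made up. A row lasts 1/10 s, in which the tool goes at most 50 mm and 8.59 degrees, less where a joint would pass 70% of its speed; a pose out of reach is approached as far as the arm can. A call with a gripper value outside its range is refused whole. "gripper" is the closure in counts, from 0 (fully open) to 255 (shut), set as the call begins (left out, the last holds). The fingers move at their own pace and stop on an object; "grip_force" is the grip in N (left out, the last holds). Time passes only in rows, so rows that do not move let the fingers close. It gives the time, the measured TCP pose, the force and the opening at its end, in the units of the state.
- sense(): the state, without advancing time (a new reading comes with each control period).
- grab_frame(name): name is "scene" or "top" or "wrist"; returns a dict with "image" (420x560x3 uint8, blue, green, red), "fx", "fy", "cx", "cy" (pixels), "pose" (4x4, takes a point from camera to world coordinates). Camera axes: x right, y down, z forward; pixel columns grow to the right and rows downward; lengths in m; the calibration is good to about 2 mm. A picture is of the moment at which its call begins. There is no depth.
- job_done(): hands the job in, once; it reports no verdict.
The state is a dict: "t": time; "qpos": joint angles; "qd": joint speeds; "joint_efforts": joint torques, N m; "tcp_pos": TCP position; "orientation": TCP orientation; "ft_force": force on the tool from outside, world axes, zero at the start; "wrist_torque": the same for the moment, N m; "opening": finger opening in m.
Only numpy, scipy, OpenCV 4.12 (cv2) and the standard library are available. Lean on these libraries where they do the work, as an engineer would, in place of code of your own. Each camera call takes 0.05 s, during which the arm holds its last target.

## Task

Get the ghee ready for serving using only fingertip pushes. First flip the steel ghee pot's hinged lid up by its red thumb tab and right over past upright, so that it stays open by its own weight; then let go of it and push the small purple bowl along the granite until it stands upright right beside the pot, touching it or less than a finger's width away. Do not lift, tip or shove the pot, do not pick up or tip the bowl, and leave everything else where it stands.

Things in the scene. Friction and masses are not known exactly. Their poses are not given: they have to be found in the camera images.
- pot: round steel ghee pot, 94 mm outside diameter, rim 72 mm high, loose on the granite, 0.6 to 0.9 kg with its lid. Origin: centre of its underside. Its x axis points level from the thumb tab's side to the hinge's side (the tab is on the side far from the robot and to its right, the hinge on the near left side; yaw 2.2 to 2.95), z up. It has no handle.
- pot_lid (a joint): hinge angle of the pot's lid: 0 shut, grows as the tab side rises, stop at 1.95 (112 degrees). A steel disc 98 mm across, flat underside at hinge height when shut, domed to 9 mm, 70 g, it swings freely: it falls shut when let go below about 1.45, and falls open onto the stop and stays there beyond about 1.55.
- lid_hinge (a point): middle of the lid's hinge axis, 53 mm from the pot's axis on its +x side, 74 mm above the pot's underside; the hinge axis is level, along the pot's y. The point is fixed to the pot (axes as the pot's).
- tab_end (a point): middle of the free end of the red thumb tab, moving with the lid. The tab, a plate 32 mm wide, 34 long, 3 thick, its end curled to 10 mm on the upper side, slants outward and up at 50 degrees from the lid's edge opposite the hinge; free space below it. Shut, this end is 122 mm from the hinge axis towards the pot's -x, 26 mm above it, 100 mm above the granite. Axes at joint value 0: the pot's.
- bowl: small round purple plastic bowl, open at the top, loose, 55 to 115 g, 104 mm across the rim, 42 mm high, wall 3 mm, narrower at the foot. Origin: centre of its underside, z up. Touching the pot, its origin is about 99 mm from the pot's axis.
- tawa: flat aluminium dosa tawa, 260 mm disc 9 mm thick with a black handle; a bystander. Origin: centre of its underside.
- turner: flat wooden turner, 280 mm long, lying 9 mm high; a bystander. Origin near its middle.
- salt_jar: glass salt jar with a green cap, 64 mm wide, 90 mm high; a bystander. Origin: centre of its underside.
- tumbler: steel tumbler, 68 mm wide, 85 mm high; a bystander. Origin: centre of its underside.
- masala_tin: copper-coloured spice tin, 80 mm wide, 80 mm high; a bystander. Origin: centre of its underside.
- mortar: marble mortar, 96 mm wide, 70 mm high; a bystander. Origin: centre of its underside.
- spoon: steel spoon, 160 mm long, lying flat; a bystander. Origin near its middle.
There are look-alikes about, which are no part of the job. Several things look just like the bowl: the one meant starts nearest to the robot's base.

How it is judged (in metres and radians):
On the way, in this order (a step that is already met when the one before it is completed fails the run):
1. the lid stands open past upright on its own, the fingers off the pot and lid (value of joint pot_lid above 1.75 rad and contact force between the fingers and pot below 0.05 N), for 0.3 s.
2. the bowl stands right beside the pot (horizontal distance between bowl and pot below 0.12 m), for 0.2 s.
At the end, for the whole second after the job is handed in: The lid rests open (joint above 1.75 rad) and still; the bowl stands upright on the granite with its origin less than 120 mm from the pot's axis (a gap under about 20 mm); pot upright on the granite; both at rest (value of joint pot_lid above 1.75 rad and velocity of joint pot_lid between -0.1 and 0.1 rad/s and horizontal distance between bowl and pot below 0.12 m and angle between bowl's own z axis and vertical below 0.08 rad and angle between pot's own z axis and vertical below 0.05 rad and height (world z) of each of bowl, pot below 0.005 m and linear speed of each of bowl, pot below 0.02 m/s); the robot touches nothing.
It fails at once if the pot is lifted more than 12 mm or tipped more than 0.15 rad (height (world z) of pot above 0.012 m or angle between pot's own z axis and vertical above 0.15 rad).
It fails at once if the pot is shoved more than 30 mm from its place (distance of pot from where it was at the start of the episode above 0.03 m).
It fails at once if the bowl is lifted more than 12 mm or tipped more than 0.35 rad (height (world z) of bowl above 0.012 m or angle between bowl's own z axis and vertical above 0.35 rad).
It fails at once if any other thing (tawa, turner, salt jar, tumbler, tin, mortar, spoon) is moved more than 30 mm (distance of any of tawa, turner, salt_jar, tumbler, masala_tin, mortar, spoon from where it was at the start of the episode above 0.03 m).
It also fails if it takes over 58 s, if anything falls off the work surface, if the arm or the gripper's body presses on something with over 40 N, if the wrist force passes 120 N, or if a joint passes its speed limit or range.

## Working session

There is one attempt and no reset: what is moved stays moved. The work goes in short steps, Python scripts to look and compute and a tool call to move; the robot and the scene stay as the last step left them, time stands still between calls to the robot, and variables do not carry over. Pictures are saved under pics/ and viewed, and the job is handed in when it is done.

Besides the shell and the picture viewer there is one more tool, called after "Emit:" as name(argument=value, ...), one argument or row to a line, values as JSON. arm_command: Moves the arm, as the interface text tells. Its arguments: {"type":"object","properties":{"linear":{"type":"array","items":{"type":"array","items":{"type":"number"}}},"angular":{"type":"array","items":{"type":"array","items":{"type":"number"}}},"gripper":{"type":"number"},"grip_force":{"type":"number"}},"required":["linear","angular"]}

```bash
ls; mkdir -p pics; python3 - <<'E'
from plant import sense, grab_frame
import cv2,numpy as np
s=sense();print({k:np.round(v,3).tolist() for k,v in s.items()})
for n in("scene","top","wrist"):
    f=grab_frame(n);cv2.imwrite(f"pics/a_{n}.png",f["image"]);np.savez(f"pics/a_{n}.npz",**f)
    print(n,f["fx"],f["cx"],f["cy"],np.round(f["pose"],3).tolist())
E
```

```text
pics
{'t': 0.0, 'qpos': [68.038, 35.288, -0.721, 81.638, 0.464, 63.22, -2.316], 'qd': [0.022, 0.02, -0.035, -0.025, 0.004, -0.014, -0.03], 'joint_efforts': [-0.0, -45.893, 0.209, -16.574, -0.061, 0.02, 0.0], 'tcp_pos': [0.227, -0.608, 0.218], 'orientation': [[-0.001, 0.349, -0.937], [0.002, -0.937, -0.349], [-1.0, -0.003, 0.0]], 'ft_force': [0.066, 0.749, 0.107], 'wrist_torque': [0.036, 0.025, 0.003], 'opening': 0.093}
scene 411.77178670047317 273.0548222503516 203.9666802279184 [[-0.358, 0.776, -0.519, 1.203], [0.934, 0.29, -0.21, 0.287], [-0.012, -0.56, -0.828, 1.046], [0.0, 0.0, 0.0, 1.0]]
top 383.2802437110271 275.3199172186997 204.93821395440528 [[-0.001, -0.983, 0.185, 0.405], [-1.0, 0.003, 0.009, 0.054], [-0.009, -0.185, -0.983, 1.148], [0.0, 0.0, 0.0, 1.0]]
wrist 301.00519429366256 280.1291912379911 211.21087686115703 [[0.349, -0.91, -0.223, 0.287], [-0.937, -0.34, -0.081, -0.587], [-0.002, 0.238, -0.971, 0.383], [0.0, 0.0, 0.0, 1.0]]
```

View pics/a_scene.png

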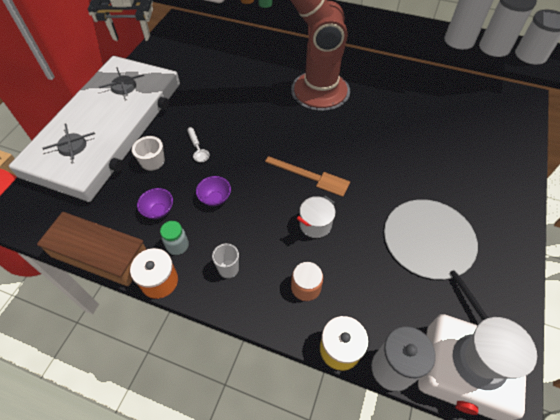

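View pics/a_top.png

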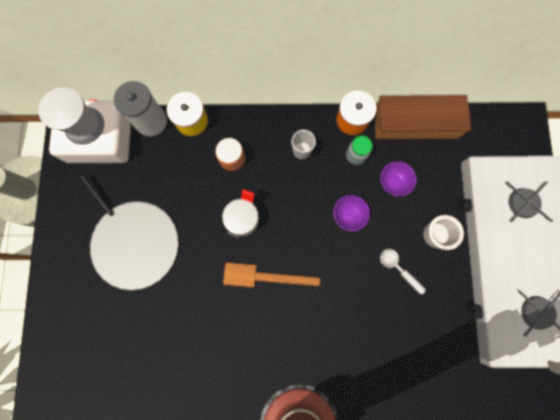

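View pics/a_wrist.png

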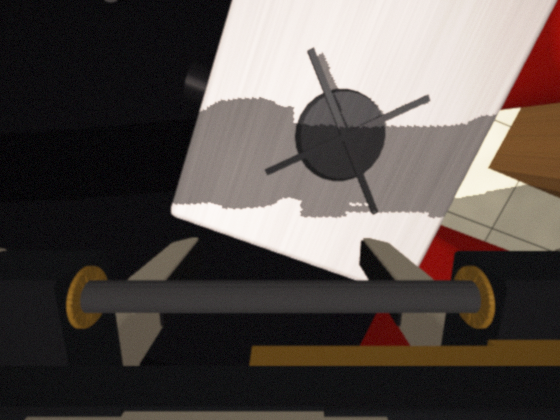

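The top view shows the pot at about (240,217), with its red tab at (247,196). The nearer bowl is at (351,212) and its look-alike at (398,178). I'll enlarge these to measure them.

```bash
python3 - <<'E'
import cv2,numpy as np
t=cv2.imread("pics/a_top.png");s=cv2.imread("pics/a_scene.png")
a=cv2.resize(t[160:300,200:400],None,fx=4,fy=4,interpolation=cv2.INTER_CUBIC)
b=cv2.resize(s[140:280,180:360],None,fx=4,fy=4,interpolation=cv2.INTER_CUBIC)
cv2.imwrite("pics/b_top.png",a);cv2.imwrite("pics/b_scene.png",b)
E
```

```text
(no output)
```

View pics/b_top.png

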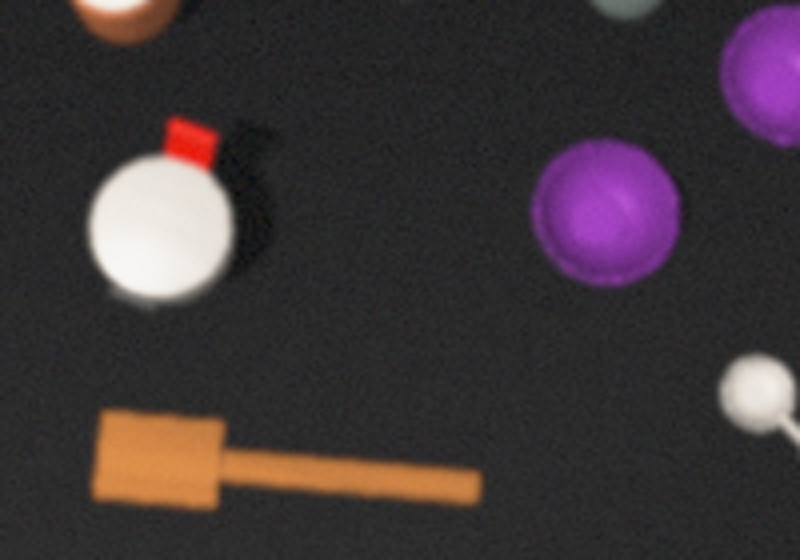

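View pics/b_scene.png

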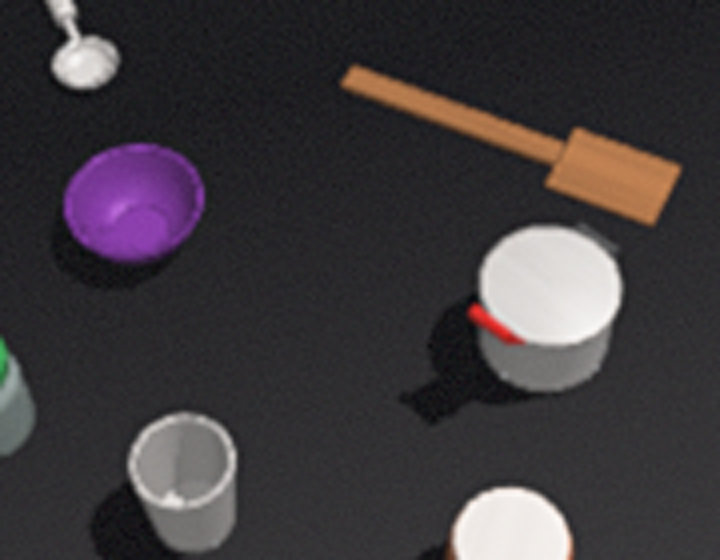

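```bash
cat > h.py <<'E'
import numpy as np,cv2
def load(n): 
    d=np.load(n);return d
def ray(d,u,v):
    P=d["pose"];r=P[:3,:3]@np.array([(u-d["cx"])/d["fx"],(v-d["cy"])/d["fy"],1]);return P[:3,3],r/np.linalg.norm(r)
def tri(*rs):
    A=0;b=0
    for o,r in rs:
        M=np.eye(3)-np.outer(r,r);A=A+M;b=b+M@o
    x=np.linalg.solve(A,b);return x,[np.linalg.norm((np.eye(3)-np.outer(r,r))@(x-o)) for o,r in rs]
def atz(d,u,v,z):
    o,r=ray(d,u,v);return o+r*(z-o[2])/r[2]
E
python3 - <<'E'
from h import *
T=load("pics/a_top.npz");S=load("pics/a_scene.npz")
ct=lambda u,v:(200+(u+.5)/4-.5,160+(v+.5)/4-.5)
cs=lambda u,v:(180+(u+.5)/4-.5,140+(v+.5)/4-.5)
for n,a,b in[("lid",(162,226),(550,285)),("tab",(193,124),(497,325)),("bowl",(606,212),(134,202)),("turnerEnd",(481,486),(345,76)),("turner blade corner",(105,410),(655,222)),("blade2",(224,420),(547,183))]:
    x,e=tri(ray(T,*ct(*a)),ray(S,*cs(*b)));print(n,x.round(4),np.round(e,4))
print("lid z.075",atz(T,*ct(162,226),.075),atz(S,*cs(550,285),.075))
print("bowl z.042",atz(T,*ct(606,212),.042),atz(S,*cs(134,202),.042))
print("tab z.1",atz(T,*ct(193,124),.1),atz(S,*cs(497,325),.1))
for n,p,z in [("jar",(361,147),.09),("tumbler",(303,142),.085),("tin",(230,149),.08),("mortar",(445,232),.07),("spoonbowl",(389,258),.01),("spoonend",(424,291),.01),("bowl2",(398,179),.042),("tawa",(134,245),.009)]:
    print(n,atz(T,*p,z).round(3))
E
```

```text
lid [0.5738 0.1645 0.0755] [0.0018 0.0018]
tab [0.6394 0.1429 0.1096] [0.0042 0.0042]
bowl [ 0.5889 -0.1568  0.0397] [0.0016 0.0016]
turnerEnd [ 0.3921 -0.0642  0.0068] [0.0019 0.0019]
turner blade corner [0.4471 0.2127 0.0082] [0.0033 0.0033]
blade2 [0.4398 0.1242 0.0078] [0.0026 0.0026]
lid z.075 [0.57434238 0.16282879 0.075     ] [0.5729033  0.16608917 0.075     ]
bowl z.042 [ 0.58902594 -0.15794129  0.042     ] [ 0.59006333 -0.15416824  0.042     ]
tab z.1 [0.64265759 0.13967835 0.1       ] [0.63236087 0.14552712 0.1       ]
jar [ 0.773 -0.184  0.09 ]
tumbler [ 0.79  -0.018  0.085]
tin [0.772 0.195 0.08 ]
mortar [ 0.528 -0.414  0.07 ]
spoonbowl [ 0.459 -0.27   0.01 ]
spoonend [ 0.364 -0.365  0.01 ]
bowl2 [ 0.69  -0.3    0.042]
tawa [0.499 0.484 0.009]
```

The lid's centre triangulates to (0.574, 0.1645) at z 0.0755. The tab end is 69 mm further out at about -18°, so the pot's yaw is about 162°. The bowl is at (0.589, -0.156). All of these agree with the given sizes.

I'll put the shut fingers under the tab from the pot's +y side, with the tool tilted 60° from vertical.

Emit:
arm_command(
  linear=[
    [1.9,2.8,0.6],
    [1.9,2.8,0.6],
    [1.9,2.8,0.6],
    [1.9,2.8,0.6],
    [1.9,2.8,0.6],
    [1.9,2.8,0.6],
    [1.9,2.8,0.6],
    [1.9,2.8,0.6],
    [1.9,2.8,0.6],
    [1.9,2.8,0.6],
  ],
  angular=[
    [0,0,5.2],
    [0,0,5.2],
    [0,0,5.2],
    [0,0,5.2],
    [0,0,5.2],
    [0,0,5.2],
    [0,0,5.2],
    [0,0,5.2],
    [0,0,5.2],
    [0,0,5.2],
  ],
  gripper=255,
  grip_force=20,
)

```text
t: 1.15
tcp_pos: [0.4174, -0.3277, 0.2787]
orientation: [[-0.001, 0.955, -0.298], [0.0, -0.298, -0.955], [-1.0, -0.001, -0.0]]
ft_force: [-0.4, 0.1, 0.1]
opening: 0.0177
```

Emit:
arm_command(
  linear=[
    [1.7,2.8,0],
    [1.7,2.8,0],
    [1.7,2.8,0],
    [1.7,2.8,0],
    [1.7,2.8,0],
    [1.7,2.8,0],
    [1.7,2.8,0],
    [1.7,2.8,0],
    [1.7,2.8,0],
    [1.7,2.8,0],
  ],
  angular=[
    [5.7,-1.85,0],
    [5.7,-1.85,0],
    [5.7,-1.85,0],
    [5.7,-1.85,0],
    [5.7,-1.85,0],
    [5.7,-1.85,0],
    [5.7,-1.85,0],
    [5.7,-1.85,0],
    [5.7,-1.85,0],
    [5.7,-1.85,0],
  ],
)

```text
t: 2.15
tcp_pos: [0.5878, -0.049, 0.2784]
orientation: [[0.269, 0.952, -0.148], [0.824, -0.307, -0.476], [-0.499, 0.006, -0.867]]
ft_force: [-0.5, 0.4, -0.3]
opening: 0.0004
```

```bash
python3 - <<'E'
from plant import sense, grab_frame
import cv2,numpy as np
f=grab_frame("wrist");cv2.imwrite("pics/c_wrist.png",f["image"]);np.savez("pics/c_wrist.npz",**f)
f=grab_frame("scene");cv2.imwrite("pics/c_scene.png",f["image"])
s=sense();print(np.round(s["qpos"],1),s["tcp_pos"],np.round(s["orientation"],3).tolist(),s["opening"],s["ft_force"])
E
```

```text
[ 53.8  42.2 -40.9  97.7 -40.7  59.   27.7] [ 0.58594676 -0.04695531  0.27600433] [[0.262, 0.953, -0.15], [0.827, -0.302, -0.474], [-0.497, -0.0, -0.868]] 0.00040238841746868494 [-0.10797078 -0.73043407 -0.33097452]
```

View pics/c_wrist.png

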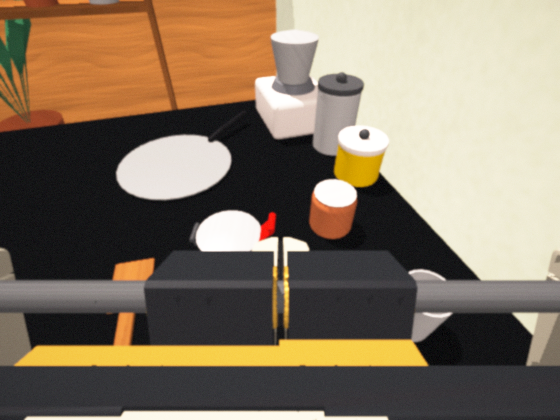

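View pics/c_scene.png

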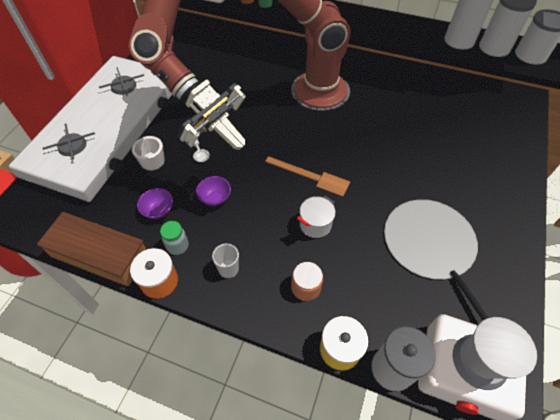

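The wrist view shows the lid at (229,233), the hinge at (194,234) and the red tab at (268,228). I'll enlarge the tab and add it to the triangulation.

```bash
python3 - <<'E'
import cv2
from h import *
t=cv2.imread("pics/c_wrist.png")
cv2.imwrite("pics/d.png",cv2.resize(t[190:270,180:310],None,fx=6,fy=6,interpolation=cv2.INTER_CUBIC))
W=load("pics/c_wrist.npz");P=np.linalg.inv(W["pose"])
def pj(x):
    c=P[:3,:3]@x+P[:3,3];u=W["fx"]*c[0]/c[2]+W["cx"];v=W["fy"]*c[1]/c[2]+W["cy"];return np.round([(u-180+.5)*6-.5,(v-190+.5)*6-.5],0)
yaw=np.deg2rad(162);pot=np.array([.5738,.1645,0]);ex=np.array([np.cos(yaw),np.sin(yaw),0]);ey=np.array([-np.sin(yaw),np.cos(yaw),0]);ez=np.array([0,0,1])
for n,x,y,z in[("hinge",53,0,74),("tabend",-69,0,100),("tab+y",-69,16,100),("tab-y",-69,-16,100),("root",-47,0,74),("lidL",0,49,76),("lidfar",0,-49,76)]: print(n,pj(pot+(ex*x+ey*y+ez*z)/1000))
E
```

```text
hinge [ 85. 259.]
tabend [561. 190.]
tab+y [560. 238.]
tab-y [562. 145.]
root [476. 261.]
lidL [265. 409.]
lidfar [314. 122.]
```

View pics/d.png

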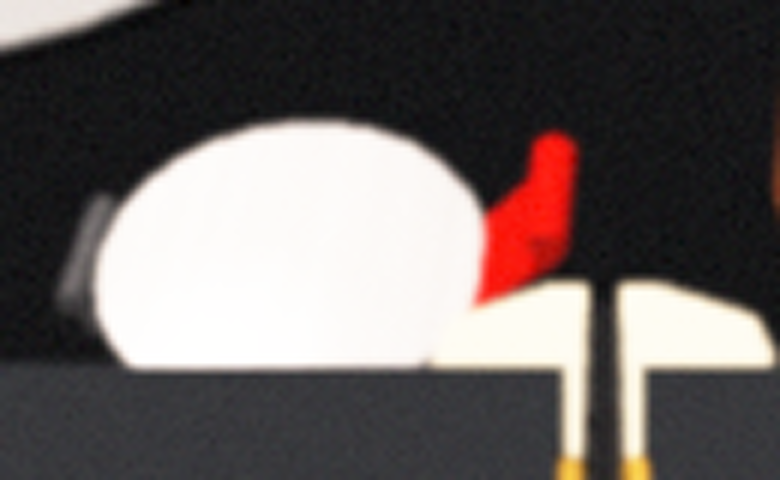

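The model predicts the wrist-view tab and hinge to within about 1 mm (hinge predicted (85,259) in the crop, seen at (82,255)). Next I'll work out the waypoints.

```bash
cat >> h.py <<'E'
yaw=np.deg2rad(162);pot=np.array([.5738,.1645,0]);ex=np.array([np.cos(yaw),np.sin(yaw),0]);ey=np.array([-np.sin(yaw),np.cos(yaw),0]);ez=np.array([0,0,1.])
def w(x,y,z): return pot+(ex*x+ey*y+ez*z)/1000
def topot(p): d=np.array(p)-pot; return np.round(1000*np.array([d@ex,d@ey,d[2]]),1)
E
python3 - <<'E'
from h import *
from plant import sense
p=sense()["tcp_pos"];print(topot(p))
for q in[(-72,100,150),(-72,100,52),(-72,-8,52)]:
    n=w(*q);print(q,n.round(4),"delta cm",((n-p)*100).round(2));p=n
c=lambda f:(-(125*np.cos(np.deg2rad(f))),125*np.sin(np.deg2rad(f)))
p0=None
for f in range(-2,98,4):
    a=c(f);q=w(53+a[0],-8,74+a[1]-8)
    if p0 is not None: print(f,((q-p0)*100).round(2).tolist(),q.round(3))
    p0=q
E
```

```text
[-76.9 197.4 276. ]
(-72, 100, 150) [0.6114 0.0471 0.15  ] delta cm [  2.54   9.41 -12.6 ]
(-72, 100, 52) [0.6114 0.0471 0.052 ] delta cm [ 0.   0.  -9.8]
(-72, -8, 52) [0.6447 0.1499 0.052 ] delta cm [ 3.34 10.27  0.  ]
2 [0.0, 0.0, 0.87] [0.645 0.15  0.07 ]
6 [-0.06, 0.02, 0.87] [0.644 0.15  0.079]
10 [-0.12, 0.04, 0.86] [0.643 0.15  0.088]
14 [-0.17, 0.06, 0.85] [0.641 0.151 0.096]
18 [-0.23, 0.07, 0.84] [0.639 0.152 0.105]
22 [-0.28, 0.09, 0.82] [0.636 0.153 0.113]
26 [-0.34, 0.11, 0.8] [0.633 0.154 0.121]
30 [-0.39, 0.13, 0.77] [0.629 0.155 0.128]
34 [-0.44, 0.14, 0.74] [0.624 0.156 0.136]
38 [-0.49, 0.16, 0.71] [0.62  0.158 0.143]
42 [-0.53, 0.17, 0.67] [0.614 0.16  0.15 ]
46 [-0.58, 0.19, 0.63] [0.608 0.162 0.156]
50 [-0.62, 0.2, 0.58] [0.602 0.164 0.162]
54 [-0.65, 0.21, 0.54] [0.596 0.166 0.167]
58 [-0.69, 0.22, 0.49] [0.589 0.168 0.172]
62 [-0.72, 0.23, 0.44] [0.582 0.17  0.176]
66 [-0.75, 0.24, 0.38] [0.574 0.173 0.18 ]
70 [-0.77, 0.25, 0.33] [0.567 0.175 0.183]
74 [-0.79, 0.26, 0.27] [0.559 0.178 0.186]
78 [-0.81, 0.26, 0.21] [0.551 0.18  0.188]
82 [-0.82, 0.27, 0.15] [0.542 0.183 0.19 ]
86 [-0.83, 0.27, 0.09] [0.534 0.186 0.191]
90 [-0.83, 0.27, 0.03] [0.526 0.188 0.191]
94 [-0.83, 0.27, -0.03] [0.518 0.191 0.191]
```

Emit:
arm_command(
  linear=[
    [0.5,1.9,-2.5],
    [0.5,1.9,-2.5],
    [0.5,1.9,-2.5],
    [0.5,1.9,-2.5],
    [0.5,1.8,-2.6],
    [0,0,-2.4],
    [0,0,-2.4],
    [0,0,-2.5],
    [0,0,-2.5],
    [0,0,0],
  ],
  angular=[
    [0,0,0],
    [0,0,0],
    [0,0,0],
    [0,0,0],
    [0,0,0],
    [0,0,0],
    [0,0,0],
    [0,0,0],
    [0,0,0],
    [0,0,0],
  ],
)

```text
t: 3.25
tcp_pos: [0.6111, 0.043, 0.0509]
orientation: [[0.266, 0.952, -0.153], [0.822, -0.307, -0.48], [-0.504, 0.002, -0.864]]
ft_force: [-0.8, 0.3, 0.4]
opening: 0.0007
```

```bash
python3 - <<'E'
from plant import sense, grab_frame
from h import *
f=grab_frame("wrist");cv2.imwrite("pics/e_wrist.png",f["image"]);np.savez("pics/e_wrist.npz",**f)
s=sense();print(s["t"],s["tcp_pos"],topot(s["tcp_pos"]),np.round(s["orientation"],3).tolist(),s["ft_force"])
P=np.linalg.inv(f["pose"])
def pj(x):
    c=P[:3,:3]@x+P[:3,3];return np.round([f["fx"]*c[0]/c[2]+f["cx"],f["fy"]*c[1]/c[2]+f["cy"]],1)
for n,x,y,z in[("hinge",53,0,74),("tabend",-69,0,100),("tab+y",-69,16,100),("tab-y",-69,-16,100)]: print(n,pj(w(x,y,z)))
E
```

```text
3.3 [0.61184422 0.04382282 0.05348995] [-73.5 103.   53.5] [[0.267, 0.952, -0.15], [0.823, -0.306, -0.479], [-0.502, 0.004, -0.865]] [ 0.11357957  0.32695738 -0.00938021]
hinge [120.6 126.8]
tabend [275.9  94.5]
tab+y [275.7 104.2]
tab-y [276.2  85.7]
```

View pics/e_wrist.png

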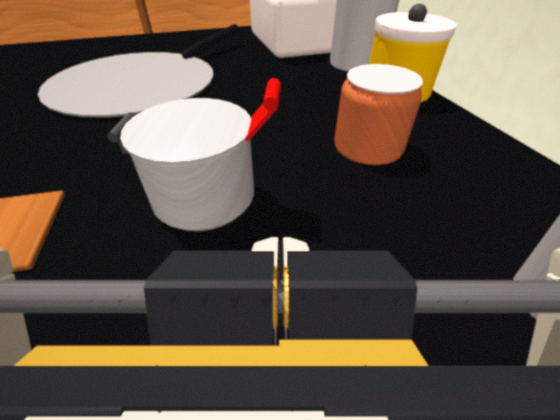

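The wrist view shows the tab end at about (272,97), against a prediction of (276,94), and clear space below it. I'll insert the fingers.

Emit:
arm_command(
  linear=[
    [0.6,1.8,0],
    [0.6,1.8,0],
    [0.6,1.8,0],
    [0.6,1.8,0],
    [0.5,1.7,0],
    [0.5,1.7,0],
    [0,0,0],
  ],
  angular=[
    [0,0,0],
    [0,0,0],
    [0,0,0],
    [0,0,0],
    [0,0,0],
    [0,0,0],
    [0,0,0],
  ],
)

```text
t: 4.0
tcp_pos: [0.646, 0.1543, 0.0561]
orientation: [[0.265, 0.953, -0.144], [0.825, -0.302, -0.478], [-0.499, 0.007, -0.867]]
ft_force: [-0.4, -0.3, 0.4]
opening: 0.0006
```

```bash
python3 - <<'E'
from plant import sense, grab_frame
from h import *
f=grab_frame("wrist");g=grab_frame("scene")["image"]
cv2.imwrite("pics/f.png",np.hstack([f["image"][60:300,150:400],cv2.resize(g[140:270,250:385],(250,240),interpolation=cv2.INTER_CUBIC)]))
s=sense();print(s["t"],s["tcp_pos"],topot(s["tcp_pos"]),s["ft_force"])
E
```

```text
4.1 [0.64596068 0.15112426 0.05443861] [-72.8  -9.6  54.4] [ 0.46101944 -0.52894994 -0.54781487]
```

View pics/f.png

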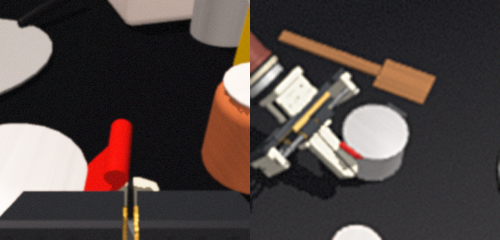

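The fingers are under the tab, with the pads behind and below it and no contact yet. I'll start the lifting arc.

Emit:
arm_command(
  linear=[
    [0,0,0.7],
    [0,0,0.87],
    [-0.06,0.02,0.87],
    [-0.12,0.04,0.86],
    [-0.17,0.06,0.85],
    [-0.23,0.07,0.84],
    [-0.28,0.09,0.82],
  ],
  angular=[
    [0,0,0],
    [0,0,0],
    [0,0,0],
    [0,0,0],
    [0,0,0],
    [0,0,0],
    [0,0,0],
  ],
)

```text
t: 4.8
tcp_pos: [0.6372, 0.1539, 0.1136]
orientation: [[0.267, 0.952, -0.147], [0.823, -0.305, -0.479], [-0.501, 0.007, -0.865]]
ft_force: [0.4, -0.6, -0.1]
opening: 0.0005
```

```bash
python3 - <<'E'
from plant import sense, grab_frame
from h import *
f=grab_frame("wrist");g=grab_frame("scene")["image"]
cv2.imwrite("pics/g.png",np.hstack([f["image"][0:300,100:400],cv2.resize(g[140:270,250:385],(310,300),interpolation=cv2.INTER_CUBIC)]))
s=sense();print(s["t"],s["tcp_pos"],topot(s["tcp_pos"]),s["ft_force"])
E
```

```text
4.9 [0.63727714 0.15435214 0.11445596] [-63.5 -10.  114.5] [0.93670087 0.11789685 0.17633235]
```

View pics/g.png

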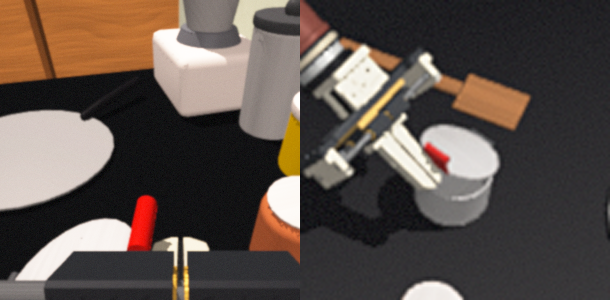

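The lid is rising, with the tab resting on the fingers and the pot still in place. I'll continue along the arc.

Emit:
arm_command(
  linear=[
    [-0.34,0.11,0.8],
    [-0.39,0.13,0.77],
    [-0.44,0.14,0.74],
    [-0.49,0.16,0.71],
    [-0.53,0.17,0.67],
    [-0.58,0.19,0.63],
    [-0.62,0.2,0.58],
    [-0.65,0.21,0.54],
    [-0.69,0.22,0.49],
  ],
  angular=[
    [0,0,0],
    [0,0,0],
    [0,0,0],
    [0,0,0],
    [0,0,0],
    [0,0,0],
    [0,0,0],
    [0,0,0],
    [0,0,0],
  ],
)

```text
t: 5.8
tcp_pos: [0.5895, 0.1693, 0.1725]
orientation: [[0.267, 0.952, -0.148], [0.823, -0.305, -0.479], [-0.501, 0.006, -0.865]]
ft_force: [0.3, -0.7, -0.1]
opening: 0.0008
```

```bash
python3 - <<'E'
from plant import sense, grab_frame
from h import *
f=grab_frame("wrist");g=grab_frame("scene")["image"]
cv2.imwrite("pics/g2.png",np.hstack([f["image"][0:300,100:400],cv2.resize(g[140:270,250:385],(310,300),interpolation=cv2.INTER_CUBIC)]))
s=sense();print(s["t"],s["tcp_pos"],topot(s["tcp_pos"]),s["ft_force"])
E
```

```text
5.9 [0.58881698 0.16979875 0.17284058] [-12.6  -9.7 172.8] [0.03960142 0.24992726 0.2588147 ]
```

View pics/g2.png

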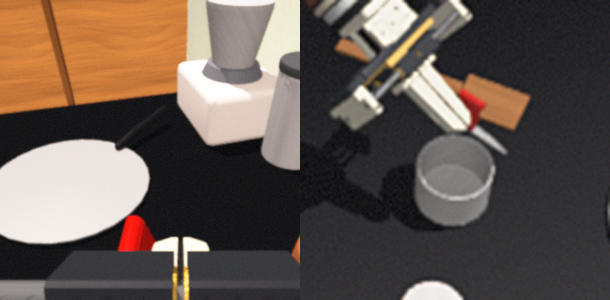

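Emit:
arm_command(
  linear=[
    [-0.72,0.23,0.44],
    [-0.75,0.24,0.38],
    [-0.77,0.25,0.33],
    [-0.79,0.26,0.27],
    [-0.81,0.26,0.21],
    [-0.82,0.27,0.15],
    [-0.83,0.27,0.09],
    [-0.83,0.27,0.03],
  ],
  angular=[
    [0,0,0],
    [0,0,0],
    [0,0,0],
    [0,0,0],
    [0,0,0],
    [0,0,0],
    [0,0,0],
    [0,0,0],
  ],
)

```text
t: 6.7
tcp_pos: [0.5262, 0.1898, 0.1911]
orientation: [[0.267, 0.952, -0.147], [0.823, -0.305, -0.479], [-0.501, 0.007, -0.865]]
ft_force: [1.1, -0.0, 0.5]
opening: 0.0003
```

```bash
python3 - <<'E'
from plant import sense, grab_frame
from h import *
f=grab_frame("wrist");g=grab_frame("scene")["image"]
cv2.imwrite("pics/g3.png",np.hstack([f["image"][0:300,100:400],cv2.resize(g[140:270,250:385],(310,300),interpolation=cv2.INTER_CUBIC)]))
s=sense();print(s["t"],s["tcp_pos"],topot(s["tcp_pos"]),s["ft_force"])
E
```

```text
6.8 [0.52507724 0.1901405  0.19098829] [ 54.3  -9.3 191. ] [-0.93425595 -0.6033101   0.74491859]
```

View pics/g3.png

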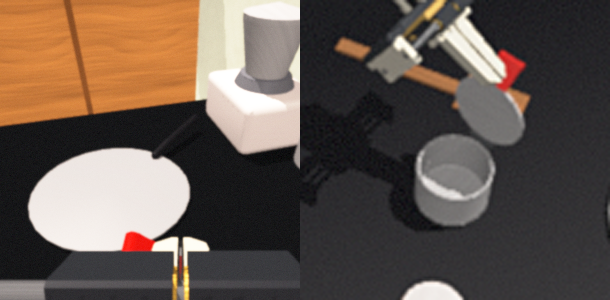

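The lid now looks past upright. I'll push a little further, then back off and check that it stays open.

Emit:
arm_command(
  linear=[
    [-0.83,0.27,-0.03],
    [-0.83,0.27,-0.08],
    [0,0,0],
    [0,0,0],
    [0.8,-0.3,1.5],
    [1.4,-0.5,2],
    [1.4,-0.5,2],
    [1.4,-0.5,2],
    [0,0,0],
    [0,0,0],
  ],
  angular=[
    [0,0,0],
    [0,0,0],
    [0,0,0],
    [0,0,0],
    [0,0,0],
    [0,0,0],
    [0,0,0],
    [0,0,0],
    [0,0,0],
    [0,0,0],
  ],
)

```text
t: 7.8
tcp_pos: [0.5602, 0.1769, 0.2647]
orientation: [[0.267, 0.952, -0.147], [0.823, -0.305, -0.48], [-0.502, 0.008, -0.865]]
ft_force: [-0.3, 0.6, -0.0]
opening: 0.0006
```

```bash
python3 - <<'E'
from plant import sense, grab_frame
from h import *
f=grab_frame("wrist");G=grab_frame("scene");g=G["image"];T=grab_frame("top");t=T["image"]
r=lambda a:cv2.resize(a,(400,380),interpolation=cv2.INTER_CUBIC)
cv2.imwrite("pics/g4.png",np.hstack([r(t[140:270,180:315]),r(g[140:270,250:385])]))
cv2.imwrite("pics/g4w.png",f["image"])
np.savez("pics/g4s.npz",**G);np.savez("pics/g4t.npz",**T)
s=sense();print(s["t"],s["tcp_pos"],topot(s["tcp_pos"]),s["ft_force"])
for n,M in(("top",T),("scene",G)):
  P=np.linalg.inv(M["pose"])
  for th in(95,100,105,112):
    a=np.deg2rad(th);R=lambda x,z:(53+ x*np.cos(a)+z*np.sin(a), 74-x*np.sin(a)+z*np.cos(a))
    x,z=R(-122,26);c=P[:3,:3]@w(x,0,z)+P[:3,3];u,v=M["fx"]*c[0]/c[2]+M["cx"],M["fy"]*c[1]/c[2]+M["cy"]
    o=(180,140) if n=="top" else (250,140);k=(400/135,380/130)
    print(n,th,np.round([(u-o[0])*k[0]+(400 if n=="scene" else 0),(v-o[1])*k[1]]))
E
```

```text
7.95 [0.55903427 0.17709962 0.26359127] [ 17.9  -7.4 263.6] [ 0.53523112 -0.01194184 -0.76685622]
top 95 [128. 300.]
top 100 [124. 312.]
top 105 [121. 324.]
top 112 [117. 339.]
scene 95 [665.  72.]
scene 100 [671.  68.]
scene 105 [676.  65.]
scene 112 [683.  62.]
```

View pics/g4.png

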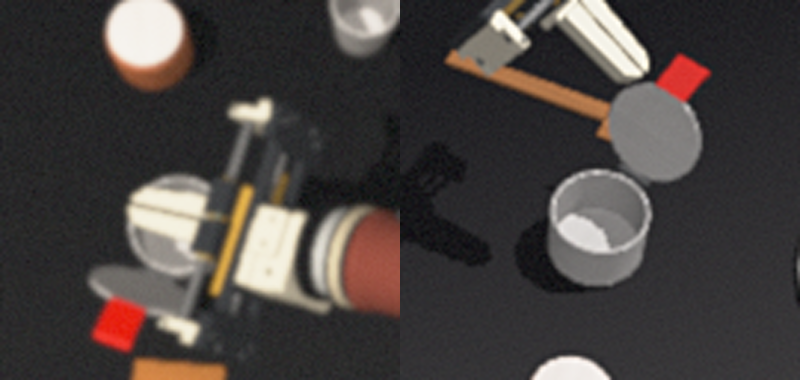

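The lid is open at its stop. In the top view the tab end is at (115,343), and the prediction for 112° is (117,339). The fingers are clear of it.

Next I'll untilt the tool and go above the bowl. I'll push the bowl from inside against its far wall, because contact that low is stable against tipping.

Emit:
arm_command(
  linear=[
    [0,-2.5,0.5],
    [0,-3,0.5],
    [0.3,-3.5,0],
    [0.3,-3.5,0],
    [0.4,-3.5,0],
    [0.4,-3.5,0],
    [0.4,-3.5,0],
    [0.4,-3.5,0],
    [0.4,-3.5,0],
    [0.4,-3.4,0],
  ],
  angular=[
    [0,0,0],
    [-5.7,1.83,0],
    [-5.7,1.83,0],
    [-6.4,2.05,0],
    [-6.4,2.05,0],
    [-6.4,2.05,0],
    [-6.4,2.05,0],
    [-6.4,2.05,0],
    [-6.4,2.05,0],
    [-7,2.25,0],
  ],
)

```text
t: 8.95
tcp_pos: [0.5897, -0.1588, 0.2737]
orientation: [[0.0, 0.954, -0.3], [-0.0, -0.3, -0.954], [-1.0, 0.0, 0.0]]
ft_force: [-0.2, 0.3, -1.2]
opening: 0.0007
```

Emit:
arm_command(
  linear=[
    [0,0,-2.5],
    [0,0,-2.5],
    [0,0,-2.5],
    [0,0,-2.5],
    [0,0,0],
    [0,0,0],
  ],
  angular=[
    [0,0,6],
    [0,0,7],
    [0,0,7],
    [0,0,7],
    [0,0,0],
    [0,0,0],
  ],
)

```text
t: 9.55
tcp_pos: [0.5898, -0.1567, 0.1739]
orientation: [[-0.0, 0.987, 0.164], [0.007, 0.164, -0.986], [-1.0, 0.001, -0.007]]
ft_force: [-0.5, -0.4, 0.4]
opening: 0.0006
```

```bash
python3 - <<'E'
from plant import sense, grab_frame
from h import *
f=grab_frame("wrist");G=grab_frame("scene");T=grab_frame("top")
for n,a in(("w",f),("s",G),("t",T)): cv2.imwrite(f"pics/k_{n}.png",a["image"]);np.savez(f"pics/k_{n}.npz",**a)
r=lambda a:cv2.resize(a,None,fx=2,fy=2,interpolation=cv2.INTER_CUBIC)
cv2.imwrite("pics/k.png",np.hstack([r(T["image"][150:290,200:400]),r(G["image"][140:280,180:360])]))
s=sense();print(s["t"],s["tcp_pos"],np.round(s["orientation"],3).tolist(),s["ft_force"])
E
```

```text
9.7 [ 0.59125681 -0.15691639  0.17626263] [[0.005, 0.986, 0.165], [0.005, 0.165, -0.986], [-1.0, 0.005, -0.004]] [-0.33893583 -0.45319618 -0.24224728]
```

View pics/k.png

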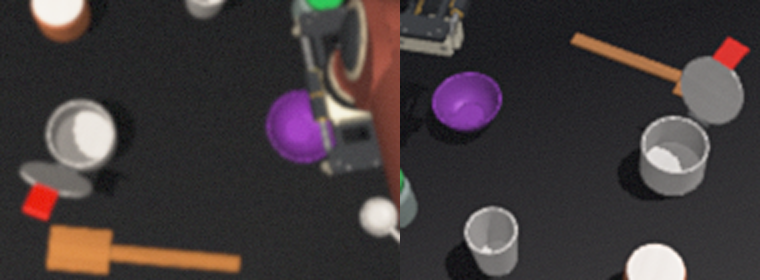

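View pics/k_w.png

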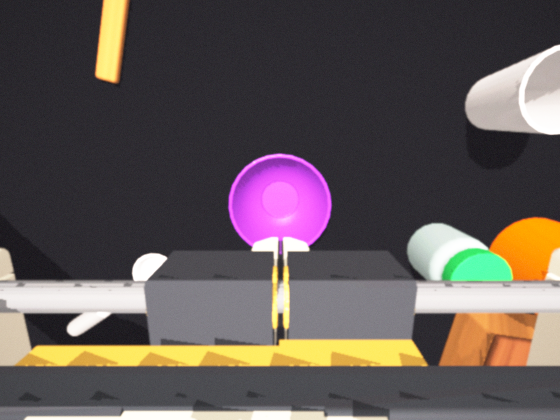

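The wrist view shows the bowl rim centred at (280,203) and its inner floor about 38 px across. The top and scene views show the lid resting open. I'll re-measure the bowl and the pot.

```bash
python3 - <<'E'
from h import *
W=load("pics/k_w.npz");T=load("pics/k_t.npz");S=load("pics/k_s.npz")
print("bowl wrist z.042",atz(W,280,204,.042))
print("floor wrist z.004",atz(W,280,200,.004), atz(W,261,200,.004)-atz(W,299,200,.004))
print("pot",atz(T,240.5,216.5,.072),atz(S,318,212.5,.072),tri(ray(T,240.5,216.5),ray(S,318,212.5)))
print("bowl tri wrist+orig scene",tri(ray(W,280,204),ray(S,180+134/4,140+202/4)))
E
```

```text
bowl wrist z.042 [ 0.5885709  -0.15646168  0.042     ]
floor wrist z.004 [ 0.58915528 -0.15983709  0.004     ] [-0.04264094 -0.00705656  0.        ]
pot [0.57373582 0.16205061 0.072     ] [0.57530055 0.16966152 0.072     ] (array([0.5735322 , 0.1658332 , 0.06764092]), [np.float64(0.003454044026727864), np.float64(0.003454044026727859)])
bowl tri wrist+orig scene (array([ 0.58826076, -0.156087  ,  0.03714365]), [np.float64(0.0014420540839508035), np.float64(0.0014420540839506957)])
```

Emit:
arm_command(
  linear=[
    [-0.2,0,-3],
    [0,0,-3],
    [0,0,-3],
    [0,0,-3],
    [0,0,-2],
    [0,0,-1.5],
    [0,0,0],
    [0,0,0],
  ],
  angular=[
    [0,0,0],
    [0,0,0],
    [0,0,0],
    [0,0,0],
    [0,0,0],
    [0,0,0],
    [0,0,0],
    [0,0,0],
  ],
)

```text
t: 10.5
tcp_pos: [0.5893, -0.1571, 0.0209]
orientation: [[0.004, 0.986, 0.166], [0.005, 0.166, -0.986], [-1.0, 0.005, -0.004]]
ft_force: [0.0, 0.3, -0.1]
opening: 0.0003
```

```bash
python3 - <<'E'
from plant import sense, grab_frame
from h import *
for i in range(3):
    f=grab_frame("wrist");s=sense();print(s["t"],s["tcp_pos"],s["ft_force"])
cv2.imwrite("pics/l.png",f["image"])
E
```

```text
10.55 [ 0.58963574 -0.15715609  0.02138281] [ 0.0266574   0.46629274 -1.29469125]
10.6 [ 0.58966177 -0.15718547  0.02154039] [-0.05076229  0.20341177  0.01178675]
10.65 [ 0.58951964 -0.15723594  0.02146133] [-0.59543055 -0.39701248 -0.05859238]
```

View pics/l.png

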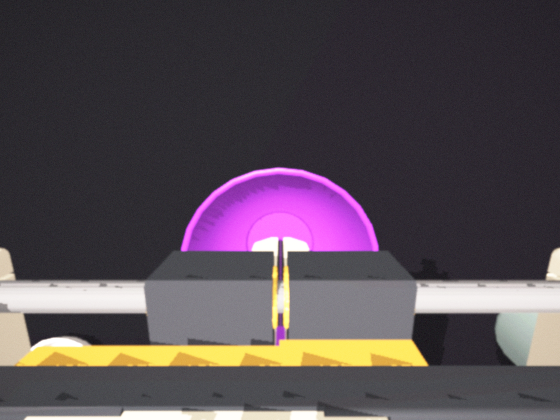

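The fingers are inside the bowl and clear of it. I'll go slightly lower and start the push.

Emit:
arm_command(
  linear=[
    [0,0,-0.5],
    [0,0.5,0],
    [0,0.5,0],
    [0,0.5,0],
    [0,0.5,0],
    [0,0.5,0],
    [0,0.5,0],
    [0,0.5,0],
    [0,0.5,0],
    [0,0,0],
  ],
  angular=[
    [0,0,0],
    [0,0,0],
    [0,0,0],
    [0,0,0],
    [0,0,0],
    [0,0,0],
    [0,0,0],
    [0,0,0],
    [0,0,0],
    [0,0,0],
  ],
)

```text
t: 11.65
tcp_pos: [0.5884, -0.1157, 0.015]
orientation: [[0.002, 0.986, 0.167], [0.006, 0.167, -0.986], [-1.0, 0.003, -0.006]]
ft_force: [0.0, -1.1, 0.1]
opening: 0.0003
```

```bash
python3 - <<'E'
from plant import sense, grab_frame
from h import *
f=grab_frame("wrist");G=grab_frame("scene");s=sense();print(s["t"],s["tcp_pos"],s["ft_force"])
cv2.imwrite("pics/m.png",np.hstack([f["image"][100:400,100:450],cv2.resize(G["image"][140:280,180:360],(386,300))]))
E
```

```text
11.75 [ 0.5883329  -0.11668793  0.01492217] [-0.87572098 -0.61351377 -0.53889077]
```

View pics/m.png

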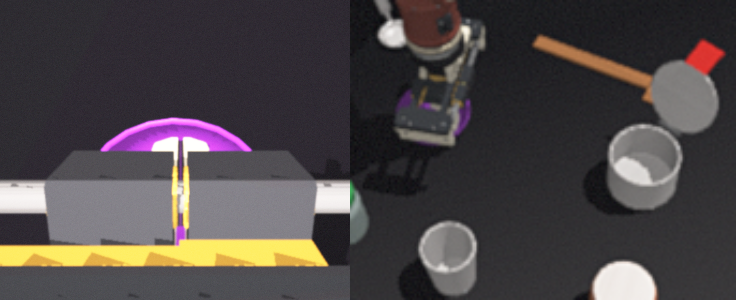

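```bash
python3 - <<'E'
from plant import sense, grab_frame
from h import *
f=grab_frame("wrist");print(atz(f,276,218.5,.042), sense()["tcp_pos"])
E
```

```text
[ 0.58068482 -0.0904103   0.042     ] [ 0.58831045 -0.11701449  0.01489177]
```

Emit:
arm_command(
  linear=[
    [-0.05,0.8,0],
    [-0.05,1,0],
    [-0.05,1,0],
    [-0.05,1,0],
    [-0.05,1,0],
    [-0.05,1,0],
    [-0.05,1,0],
    [-0.05,1,0],
    [-0.05,0.7,0],
    [0,0,0],
  ],
  angular=[
    [0,0,0],
    [0,0,0],
    [0,0,0],
    [0,0,0],
    [0,0,0],
    [0,0,0],
    [0,0,0],
    [0,0,0],
    [0,0,0],
    [0,0,0],
  ],
)

```text
t: 12.8
tcp_pos: [0.5838, -0.03, 0.015]
orientation: [[0.002, 0.986, 0.168], [0.007, 0.168, -0.986], [-1.0, 0.003, -0.006]]
ft_force: [0.5, -0.6, -0.7]
opening: 0.0005
```

```bash
python3 - <<'E'
from plant import sense, grab_frame
from h import *
f=grab_frame("wrist");G=grab_frame("scene");T=grab_frame("top");s=sense();print(s["t"],s["tcp_pos"],s["ft_force"])
r=lambda a:cv2.resize(a,(386,300))
cv2.imwrite("pics/n.png",np.hstack([r(f["image"]),r(G["image"][140:280,180:360])]))
cv2.imwrite("pics/n_w.png",f["image"]);np.savez("pics/n_w.npz",**f)
E
```

```text
12.95 [ 0.58381812 -0.03244894  0.01489565] [ 0.43215876 -0.19649942 -0.14731271]
```

View pics/n.png

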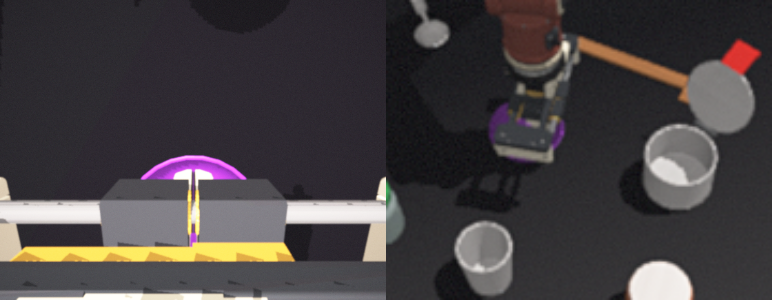

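View pics/n_w.png

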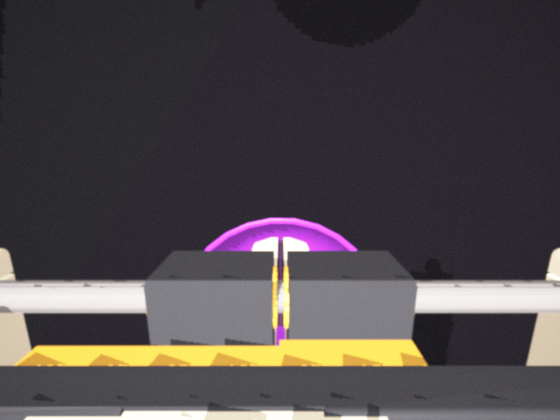

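The bowl is sliding level. Its front rim stays about 27 mm ahead of the TCP, so its centre is about 25 mm behind. I'll push it 9.5 cm further and check again.

Emit:
arm_command(
  linear=[
    [-0.05,0.8,0],
    [-0.05,1,0],
    [-0.05,1.1,0],
    [-0.05,1.1,0],
    [-0.05,1.1,0],
    [-0.05,1.1,0],
    [-0.05,1.1,0],
    [-0.05,1,0],
    [-0.05,0.8,0],
    [0,0.4,0],
  ],
  angular=[
    [0,0,0],
    [0,0,0],
    [0,0,0],
    [0,0,0],
    [0,0,0],
    [0,0,0],
    [0,0,0],
    [0,0,0],
    [0,0,0],
    [0,0,0],
  ],
)

```text
t: 13.95
tcp_pos: [0.5792, 0.0643, 0.015]
orientation: [[0.002, 0.986, 0.167], [0.006, 0.167, -0.986], [-1.0, 0.003, -0.005]]
ft_force: [-0.9, -1.3, 0.3]
opening: 0.0005
```

```bash
python3 - <<'E'
from plant import sense, grab_frame
from h import *
f=grab_frame("wrist");G=grab_frame("scene");T=grab_frame("top");s=sense();print(s["t"],s["tcp_pos"],s["ft_force"])
r=lambda a:cv2.resize(a,(386,300))
cv2.imwrite("pics/o.png",np.hstack([r(T["image"][150:290,200:380]),r(G["image"][140:280,180:360])]))
cv2.imwrite("pics/o_w.png",f["image"]);np.savez("pics/o_w.npz",**f);np.savez("pics/o_s.npz",**G)
E
```

```text
14.1 [0.57934856 0.06318835 0.01492902] [-0.2602529   0.00756251 -0.35663227]
```

View pics/o.png

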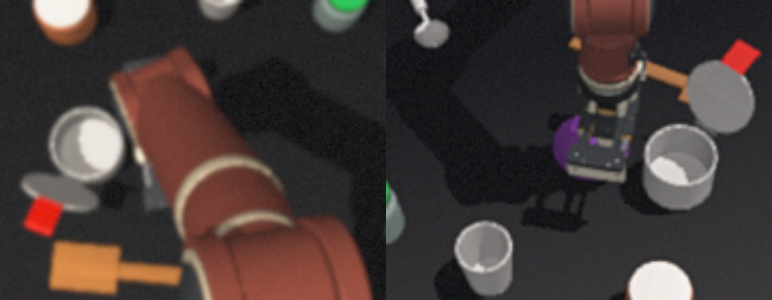

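View pics/o_w.png

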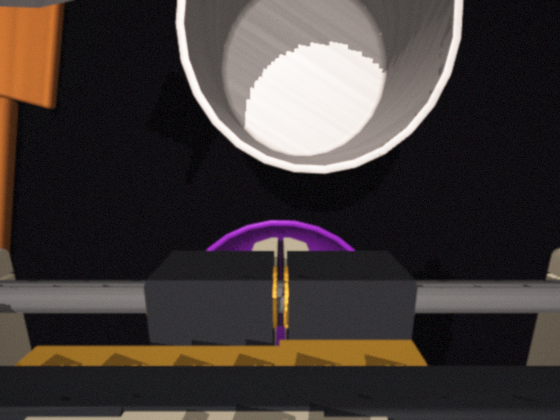

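```bash
python3 - <<'E'
from h import *
W=load("pics/o_w.npz")
print("pot rim near",atz(W,308,171,.072),"left edge",atz(W,178,20,.072),"right",atz(W,462,15,.072))
print("bowl rim front",atz(W,281,221,.042))
P=[atz(W,u,v,.072) for u,v in[(178,20),(185,75),(213,125),(255,160),(308,171),(360,160),(405,132),(440,92),(457,50)]]
A=np.array([[2*p[0],2*p[1],1] for p in P]);b=[p[0]**2+p[1]**2 for p in P]
s=np.linalg.lstsq(A,np.array(b),rcond=None)[0];print(s[:2],np.sqrt(s[2]+s[0]**2+s[1]**2))
P=[atz(W,u,v,.042) for u,v in[(208,249),(230,234),(255,224),(281,221),(305,223),(330,233),(353,249)]]
A=np.array([[2*p[0],2*p[1],1] for p in P]);b=[p[0]**2+p[1]**2 for p in P]
s=np.linalg.lstsq(A,np.array(b),rcond=None)[0];print(s[:2],np.sqrt(s[2]+s[0]**2+s[1]**2))
E
```

```text
pot rim near [0.57898224 0.11789181 0.072     ] left edge [0.52843982 0.15862399 0.072     ] right [0.61856132 0.1754439  0.072     ]
bowl rim front [0.57406417 0.08976506 0.042     ]
[0.57339593 0.16349332] 0.04602829754954945
[0.58244003 0.03944797] 0.05105372744151714
```

A circle fit gives the pot at (0.573, 0.163), radius 46 mm, and the bowl at (0.582, 0.039), radius 51 mm. They are 124 mm apart, so a further 20 mm leaves a gap of about 5 mm.

Emit:
arm_command(
  linear=[
    [-0.05,0.5,0],
    [-0.05,0.5,0],
    [-0.05,0.5,0],
    [0,0.5,0],
    [0,0,0],
    [0,0,0],
    [0,0,0],
  ],
  angular=[
    [0,0,0],
    [0,0,0],
    [0,0,0],
    [0,0,0],
    [0,0,0],
    [0,0,0],
    [0,0,0],
  ],
)

```text
t: 14.8
tcp_pos: [0.5778, 0.0829, 0.0149]
orientation: [[0.002, 0.986, 0.166], [0.005, 0.166, -0.986], [-1.0, 0.003, -0.005]]
ft_force: [-0.2, -0.4, -0.4]
opening: 0.0005
```

```bash
python3 - <<'E'
from plant import sense, grab_frame
from h import *
f=grab_frame("wrist");s=sense();print(s["t"],s["tcp_pos"],s["ft_force"])
cv2.imwrite("pics/p_w.png",f["image"]);np.savez("pics/p_w.npz",**f)
E
```

```text
14.85 [0.57784766 0.08278426 0.01490851] [-0.52997152 -0.32350922 -0.43310432]
```

View pics/p_w.png

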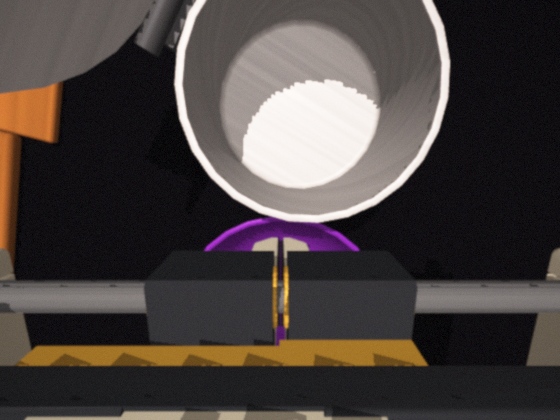

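The bowl is now beside the pot, with a gap of about 5 mm. I'll ease the fingers back off the wall, lift straight out and check.

Emit:
arm_command(
  linear=[
    [0,-0.6,0],
    [0,-0.8,0],
    [0,-0.4,1],
    [0,0,3],
    [0,0,3.5],
    [0,0,4],
    [0,-2,4],
    [0,-4,3],
    [0,-4,3],
    [0,-4,3],
  ],
  angular=[
    [0,0,0],
    [0,0,0],
    [0,0,0],
    [0,0,0],
    [0,0,0],
    [0,0,0],
    [0,0,0],
    [0,0,0],
    [0,0,0],
    [0,0,0],
  ],
)

```text
t: 15.85
tcp_pos: [0.5773, -0.0771, 0.2623]
orientation: [[0.003, 0.986, 0.166], [0.005, 0.166, -0.986], [-1.0, 0.004, -0.004]]
ft_force: [0.9, -0.1, -0.3]
opening: 0.0004
```

Emit:
arm_command(
  linear=[
    [-1,-4,0],
    [-1,-4,0],
    [-1,-4,0],
    [-1,-4,0],
    [0,0,0],
    [0,0,0],
  ],
  angular=[
    [0,0,0],
    [0,0,0],
    [0,0,0],
    [0,0,0],
    [0,0,0],
    [0,0,0],
  ],
)

```text
t: 16.45
tcp_pos: [0.537, -0.2365, 0.2604]
orientation: [[0.002, 0.987, 0.162], [0.005, 0.162, -0.987], [-1.0, 0.003, -0.005]]
ft_force: [0.7, 0.1, 0.0]
opening: 0.0002
```

```bash
python3 - <<'E'
from plant import sense, grab_frame
from h import *
f=grab_frame("wrist");G=grab_frame("scene");T=grab_frame("top");s=sense();print(s["t"],s["tcp_pos"],s["ft_force"])
r=lambda a:cv2.resize(a,(398,398),interpolation=cv2.INTER_CUBIC)
cv2.imwrite("pics/q.png",np.hstack([r(T["image"][160:280,200:320]),r(G["image"][150:270,250:370])]))
cv2.imwrite("pics/q_t.png",T["image"]);np.savez("pics/q_t.npz",**T);np.savez("pics/q_s.npz",**G)
E
```

```text
16.6 [ 0.53837332 -0.23302727  0.26037213] [ 1.24644192  0.34351538 -0.55314829]
```

View pics/q.png

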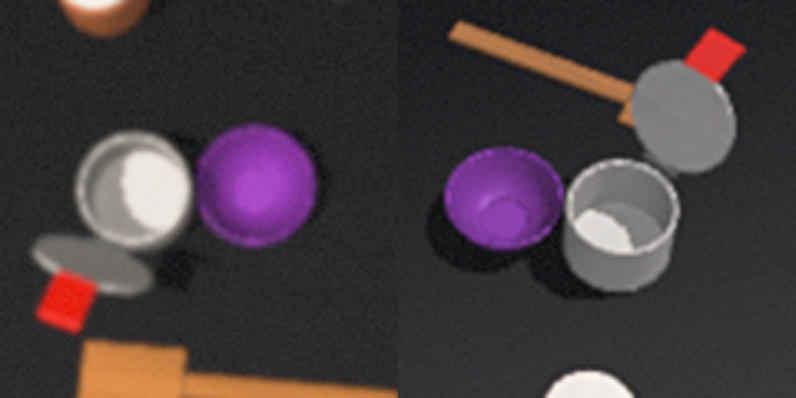

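View pics/q_t.png

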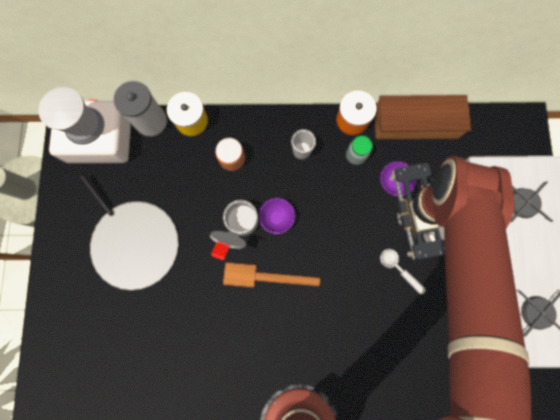

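```bash
python3 - <<'E'
from plant import job_done
from h import *
T=load("pics/q_t.npz");S=load("pics/q_s.npz");k=120/398
p=lambda M,u,v,ox,oy,z:atz(M,ox+u*k,oy+v*k,z)[:2]
a,b=p(T,134,190,200,160,.072),p(T,257,185,200,160,.042);print("top",a,b,np.linalg.norm(a-b))
a,b=p(S,622-398,207,250,150,.072),p(S,504-398,199,250,150,.042);print("scene",a,b,np.linalg.norm(a-b))
print(job_done())
E
```

```text
top [0.57147604 0.16229415] [0.58029234 0.05702523] 0.10563745664421424
scene [0.57547481 0.1683572 ] [0.58446409 0.065226  ] 0.10352223035845436
the job is handed in; nothing more can be done
None
```

The lid is open, the bowl stands beside the pot, and the job is handed in, about 17 s of the 58 s on the robot's clock. `job_done()` gives no verdict, so the success below rests on my own checks.

**What I did**
- **Lid:** I slid the shut fingers under the red tab and followed the hinge arc until the lid fell over onto its stop, then took the fingers clear of it.
- **Bowl:** I put the fingertips inside the nearest purple bowl and pushed its far wall along the granite to the pot, then lifted out and moved away.

**Last checks**
- **Lid angle:** right after I let go, the tab end sat within about 4 px of its predicted place at the 112° stop in the enlarged top view. The last pictures still show the lid open.
- **Bowl to pot:** 106 mm from the top view and 104 mm from the scene view, so the gap is about 5 mm. The bowl looks level.
- **Pot:** within about 2–4 mm of its first measured place, which is no more than the cameras disagree by.
- **Bystanders:** those visible in the last top view look unmoved. The mortar was hidden behind the arm there, so I did not check it at the end; the arm never worked near it.
- **Contact:** the arm was well clear of everything at hand-in.

**Disagreement:** the two fixed cameras differed by 3–8 mm in absolute y. The bowl-to-pot distances they gave differed by only 2 mm.

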